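# Take a pressed U-bracket out of its bending die and set it up for drilling

### The arm

A 6-joint arm with a two-finger parallel gripper is mounted at the origin on the work surface. World frame = base frame: x ahead of the robot, y to its left, z up, the work surface at z = 0. Lengths are in m, angles in rad, forces in N, time in s.
With the tool pointing down it reaches from about 0.325 to 0.775 m from the base axis. Payload 5.5 kg.
Tool frame: the origin (TCP) lies between the finger pads; the fingertips stand 8 mm ahead of it and the grasp point (between the pads) lies 11 mm behind it (tcp_to_tips is the distance from the TCP to the fingertips, in m); z points along the fingers, y is the line along which they close (so a half turn about z gives the same grasp; the last joint's range is limited). The gripper opens to 88 mm and grips with 3 to 60 N. Pads are 20 mm wide; open, the fingers measure 115 mm over their backs; the gripper's body (75 mm by 178 mm) begins 61 mm behind the grasp point.
Start: joints at [-1.2, 0.091, 1.231, -0, 1.82, -0.057], TCP at [0.249, -0.546, 0.231] pointing down, gripper open.
Joint ranges: [-2.87, 2.87], [-0.86, 2.18], [0.17, 2.46], [-1.51, 4.65], [0.06, 2.69], [-2.65, 2.65]. Speed limits (rad/s): [2.57, 2.57, 3.01, 3.14, 3.14, 3.14].

### API

Orientations are given as a unit quaternion [w, x, y, z].
In Python, from bench import * gives the robot as it stands. Calls block until the motion is done:
- move_to(position, orientation): joint-space move of the TCP to a pose.
- move_l(position, speed=0.15, orientation=None): straight line of the TCP; orientation=None keeps the orientation; speed is the mean speed in m/s.
- movej(angles): joint-space move.
- gripper_open() and close(): open the fingers fully, or close them until they stop; the grip force is fixed at half the most.
- hold(seconds).
- inverse_kinematics(position, orientation): joint angles nearest the present ones, or None.
- state(): the state.
- get_image(name): name is "scene" or "top" or "wrist"; returns a dict with "frame" (384x512x3 uint8, blue, green, red), "depth" (384x512 float32, m along the optical axis (not along the pixel's ray), 0 where there is no reading), "camera_matrix" (3x3 intrinsics, pixels), "view" (4x4, takes a point from world to camera coordinates). Camera axes: x right, y up, looking along -z (the intrinsics and any distortion apply to the point x, -y, -z); pixel columns grow to the right and rows downward; lengths in m; the calibration is good to about 2 mm. A picture is of the moment at which its call begins.
A pose or a line that the arm cannot do raises IKError and nothing moves.
- job_done(): hands the job in; it is judged then, once.
The state is a dict: "time": time; "joint_pos": joint angles; "dq": joint speeds; "joint_torque": joint torques, N m; "ee_pos": TCP position; "ee_rot": TCP orientation; "ft_force": force on the tool from outside, world axes, zero at the start; "moment": the same for the moment, N m; "finger_gap": finger opening in m; "finger_force": force on a finger pad.
Only numpy, scipy, OpenCV 4.12 (cv2) and the standard library are available. Lean on these libraries where they do the work, as an engineer would, in place of code of your own. Each camera call takes 0.05 s, during which the arm holds its last target. There are 200 camera calls.

### The job

The U-shaped aluminium bracket has been pressed and the clamp is already off: pull the wooden former up out of it and put the former in the white tray, then lift the bracket out of the die. Set the bracket down, not dropped, base down on the hardwood drilling block, lying along it with base and block flush all round, and let go. Leave the other things on the bench where they are.

Things in the scene. Friction and masses are not known exactly. Their poses are not given: they have to be found in the camera images.
- die: Bending die, fixed to the bench. Plywood base 160 x 126 x 18 mm; on it two dark hardwood cheeks (tops 46 mm above the bench) form a channel 51 mm wide, 123 mm long, 28 mm deep, its floor 18 mm above the bench, closed at each end by a 6 mm steel stop plate (top 44 mm up). Origin: centre of its underside, on the bench. x along the channel, y across, z up.
- bracket: Pressed bracket: rigid U-channel of 3 mm aluminium, open upwards and at both ends, 120 mm long (x), 48 mm wide outside (y), 60 mm high (z), 0.16 kg. Origin: centre of its base's underside. Starts base down in the die's channel, 1.5 mm play all round; its two upright legs stand 32 mm above the cheeks (tops 78 mm above the bench) and can be gripped across their outside (48 mm).
- former: Former that pressed the bracket: hardwood block 116 mm long (x), 39 mm wide (y), 90 mm high (z), flush steel plate on top, 0.32 kg. Origin: centre of its underside. Starts standing loose inside the bracket on its base (21 mm above the bench, 1.5 mm play to each leg), top 111 mm above the bench; its upper 33 mm stand above the legs and can be gripped across the 39 mm.
- block: Drilling block: plain loose reddish-brown hardwood block 120 mm long (x), 48 mm wide (y), 45 mm high (z), same plan as the bracket's base, pencilled centre lines and old drill marks on top, 0.35 kg. Origin: centre of its underside, on the bench. Its two ends are alike.
- tray: The white plastic tray, open at the top, 200 mm (x) x 150 mm (y) outside, 35 mm high, walls and floor 3 mm, empty and loose on the bench. Origin: centre of its underside.
- mug: Bystander: stainless steel mug, 72 mm across, 75 mm high, with one handle. Origin: centre of its underside.
- clamp: Bystander: blue C-clamp lying flat, about 225 x 111 mm, 24 mm high. Origin: on the bench, in the middle of its frame.
- angle: Bystander: small aluminium angle bracket with two 80 mm legs 40 mm wide, one flat on the bench, one upright. Origin: centre of the underside of the flat leg.
- file: Bystander: flat file with wooden handle, 245 mm long (x, handle to -x), 22 mm wide, 22 mm high, lying between the work things. Origin: on the bench, 150 mm from the handle's end.
- driver: Bystander: screwdriver 190 mm long lying along x, handle to -x, about 30 mm high, between the work things. Origin: on the bench, about its middle.
- offcut: Bystander: plywood offcut 160 x 90 x 18 mm lying flat. Origin: centre of its underside.
- glue: Bystander: white glue bottle, 60 mm across, 170 mm high, standing. Origin: centre of its underside.
There are look-alikes about, which are no part of the job. Leave any blue or red look-alike of the former alone.

How it is judged:
By the outcome, as a careful person would: the job done as asked, in the order asked, and still so for the second after the job is handed in, with the robot touching nothing.
It also fails if it takes over 61 s, if anything falls off the work surface, if the arm or the gripper's body presses on something with over 40 N, if the wrist force passes 120 N, or if a joint passes its speed limit or range.

## Working session

There is one attempt and no reset: what is moved stays moved. The work goes in short steps, each a Python script; the robot and the scene stay as the last script left them, time stands still between calls to the robot, and variables do not carry over. Pictures are saved under pics/ and viewed, at most 10 in all, crops included, and the job is handed in when it is done.

```bash
mkdir -p pics; ls; python3 - <<'E'
from bench import *
import cv2,numpy as np
for n in("top","scene"):
    im=get_image(n);cv2.imwrite(f"pics/{n}0.png",im["frame"]);np.savez(f"{n}0.npz",**im)
    print(n,im["camera_matrix"].tolist(),np.round(im["view"],4).tolist(),[k for k in im])
E
```

```text
pics
top [[356.78240192844936, 0.0, 257.0611771754259], [0.0, 356.78240192844936, 190.4367662952413], [0.0, 0.0, 1.0]] [[-0.0173, -0.9998, -0.0024, -0.0825], [0.9908, -0.0174, 0.1343, -0.5485], [-0.1343, -0.0001, 0.9909, -1.0427], [0.0, 0.0, 0.0, 1.0]] ['frame', 'depth', 'camera_matrix', 'view']
scene [[454.2783067817669, 0.0, 254.77865935141972], [0.0, 454.2783067817669, 194.45799250903264], [0.0, 0.0, 1.0]] [[-0.246, 0.9692, 0.0087, 0.2093], [-0.8261, -0.2143, 0.5212, 0.3879], [0.5071, 0.1211, 0.8534, -1.6268], [0.0, 0.0, 0.0, 1.0]] ['frame', 'depth', 'camera_matrix', 'view']
```

View pics/top0.png

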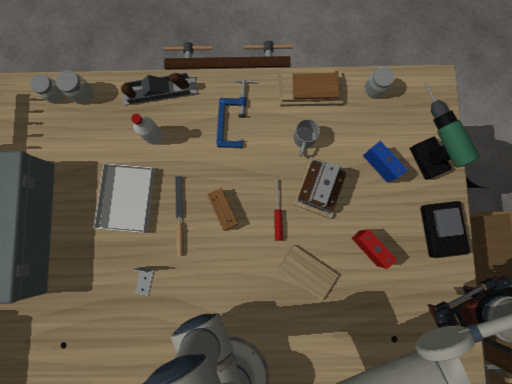

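View pics/scene0.png

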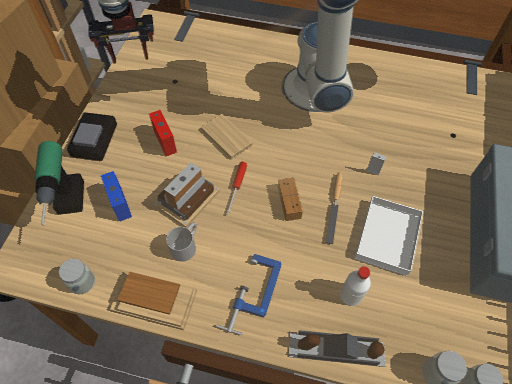

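Top view: die with bracket and former at about (322,187), drilling block (223,209), tray (125,198), mug (306,133), screwdriver (279,210) between die and block, file (180,215) between block and tray. The red and blue blocks are the look-alikes. Next I'll measure from both views' depth.

```bash
cat > h.py <<'E'
import numpy as np,cv2
def cloud(im):
    K,V,d=im["camera_matrix"],im["view"],im["depth"]
    v,u=np.mgrid[:d.shape[0],:d.shape[1]]
    p=np.stack([(u-K[0,2])/K[0,0]*d,-(v-K[1,2])/K[1,1]*d,-d],-1)
    w=(p-V[:3,3])@V[:3,:3]
    w[d==0]=np.nan
    return w
def proj(im,P):
    K,V=im["camera_matrix"],im["view"]
    c=np.asarray(P)@V[:3,:3].T+V[:3,3]
    return np.stack([K[0,0]*c[:,0]/-c[:,2]+K[0,2],K[1,1]*-c[:,1]/-c[:,2]+K[1,2]],-1)
def rect(pts):
    (c,s,a)=cv2.minAreaRect((pts[:,:2]*1000).astype(np.float32))
    if s[0]<s[1]: s=s[::-1];a+=90
    return np.round(c,1),np.round(s,1),round((a+90)%180-90,1)
E
python3 - <<'E'
from h import *
top,sc=np.load("top0.npz"),np.load("scene0.npz")
ct=cloud(top)
seed={"die":(322,187),"block":(223,209),"tray":(125,198)}
band={"former":("die",.100,.125,.07),"legs":("die",.068,.09,.09),"dietop":("die",.038,.052,.1),"block":("block",.035,.055,.09),"blockall":("block",.01,.06,.09),"tray":("tray",.025,.045,.15),"trayfl":("tray",-.005,.01,.09),
"mug":((306,133),.05,.09,.07),"driver":((279,215),.012,.04,.12),"file":((180,215),.01,.04,.14)}
for k,(s,a,b,r) in band.items():
    u,v=seed.get(s,s) if isinstance(s,str) else s
    c0=ct[v,u]
    for n,im in("top",top),("scene",sc):
        w=cloud(im).reshape(-1,3)
        m=(w[:,2]>a)&(w[:,2]<b)&(np.hypot(*(w[:,:2]-c0[:2]).T)<r)
        if m.sum()>5: print(k,n,m.sum(),*rect(w[m]),"z",np.round(np.median(w[m,2])*1000,1))
for n,im in("top",top),("scene",sc):
    w=cloud(im).reshape(-1,3);m=(abs(w[:,2])<.01)&(w[:,0]>.2)&(w[:,0]<.7)&(abs(w[:,1])<.4);print(n,"bench z",np.nanmedian(w[m,2]))
# heatmap-scaled crops
a=cv2.resize(top["frame"][150:240,90:370],None,fx=2.85,fy=2.85,interpolation=cv2.INTER_CUBIC)
b=cv2.resize(sc["frame"][150:240,150:430],None,fx=2.85,fy=2.85,interpolation=cv2.INTER_CUBIC)
cv2.imwrite("pics/crops.png",np.vstack([a,b]))
E
```

```text
former top 544 [ 554.3 -288. ] [109.8  39.3] -22.1 z 110.2
former scene 492 [ 555.3 -286. ] [109.8  42.5] -21.3 z 109.2
legs top 106 [ 557.  -288.6] [118.  48.] -21.4 z 77.2
legs scene 229 [ 559.6 -285.4] [120.1  49.9] -23.3 z 77.2
dietop top 895 [ 556.5 -289. ] [137.6 111.1] -21.9 z 44.8
dietop scene 630 [ 559.8 -285.9] [137.2 111.1] -23.1 z 44.4
block top 648 [493.3  13.1] [120.2  48. ] 24.2 z 44.5
block scene 600 [494.6  15.1] [123.1  49. ] 24.2 z 43.4
blockall top 666 [493.3  13.1] [120.2  48.1] 24.2 z 44.4
blockall scene 719 [495.2  15.4] [124.3  49.2] 24.1 z 43.0
tray top 389 [534.3 314. ] [200.2 152.6] -5.8 z 32.9
tray scene 436 [536.5 316.4] [205.7 151. ] -6.1 z 32.1
trayfl top 2328 [535.1 317.7] [176.8 175.5] 22.9 z 2.6
trayfl scene 2537 [531.7 320. ] [178.6 172.9] 81.9 z 2.0
mug top 179 [ 718.6 -243.4] [77.1 71.1] -55.1 z 66.5
mug scene 276 [ 718.4 -245.9] [81.9 71.2] 21.3 z 64.3
driver top 560 [ 467.4 -210.5] [227.6 131.9] -3.4 z 19.1
driver scene 445 [ 469.3 -192.4] [229.8 104.2] -4.6 z 19.4
file top 653 [487.5 160.4] [228.4 212.4] 59.4 z 16.2
file scene 566 [478.2 141.9] [257.5 228.3] 67.4 z 16.1
top bench z -0.00035903755683697094
scene bench z -0.0009104964443498734
```

View pics/crops.png

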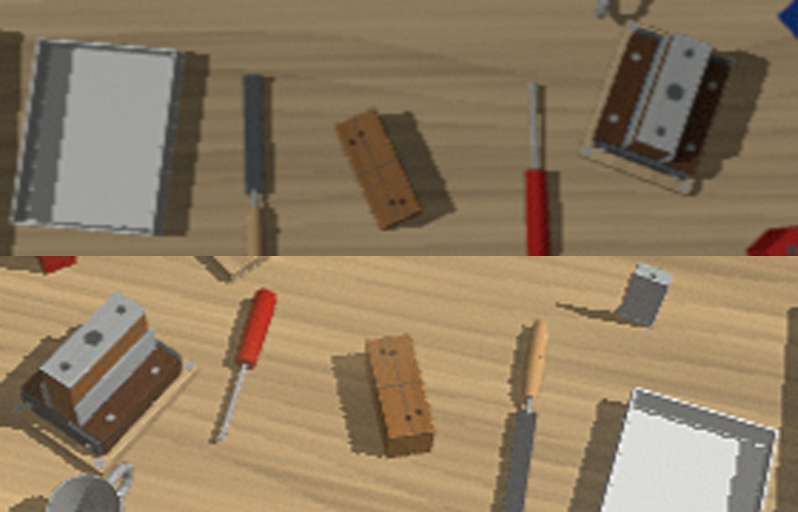

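Both views agree to about 2 mm: die centre (556,-288) mm at -22°, former top z 110, legs z 77, block (494,14) at 24° with top z 44, tray (535,315) at -6°. These fit the text. Next, a closer look from the wrist.

```bash
cat >> h.py <<'E'
def q(deg):
    a=np.radians(deg)/2
    return [0,np.cos(a),np.sin(a),0]
def look(im,c,bands,r=.1):
    w=cloud(im).reshape(-1,3)
    for a,b in bands:
        m=(w[:,2]>a)&(w[:,2]<b)&(np.hypot(*(w[:,:2]-np.array(c)).T)<r)
        if m.sum()>5: print((a,b),m.sum(),*rect(w[m]),"z",np.round(np.median(w[m,2])*1000,1))
E
python3 - <<'E'
from bench import *
from h import *
move_to([.556,-.288,.26],q(-22)); a=get_image("wrist")
print(np.round(a["view"],3).tolist(),a["camera_matrix"][0])
look(a,(.556,-.288),[(.1,.125),(.068,.09),(.038,.052)])
d=np.array([np.cos(np.radians(-22)),np.sin(np.radians(-22))])*.05
move_l([.556-d[0],-.288-d[1],.26],.2); b=get_image("wrist")
look(b,(.556,-.288),[(.1,.125),(.068,.09),(.038,.052)])
s=state();print(s["time"],s["joint_pos"],s["ee_pos"],s["ee_rot"])
cv2.imwrite("pics/w1.png",np.hstack([cv2.resize(x["frame"],(400,300)) for x in(a,b)]))
np.savez("wa.npz",**a);np.savez("wb.npz",**b)
E
```

```text
[[-0.376, -0.927, -0.001, -0.058], [0.89, -0.361, -0.281, -0.556], [0.26, -0.106, 0.96, -0.595], [0.0, 0.0, 0.0, 1.0]] [316.70773279   0.         255.38198271]
(0.1, 0.125) 4522 [ 557.  -287.7] [115.7  39.1] -22.0 z 112.2
(0.068, 0.09) 537 [ 556.9 -287.6] [120.  48.] -22.0 z 79.1
(0.038, 0.052) 5698 [ 558.4 -288.2] [137.4 111.3] -21.9 z 47.0
(0.1, 0.125) 5127 [ 556.5 -287.5] [115.7  39.1] -22.0 z 112.2
(0.068, 0.09) 561 [ 557.  -287.7] [119.7  48. ] -22.0 z 79.2
(0.038, 0.052) 6168 [ 557.4 -287.8] [139.  111.2] -22.2 z 47.0
2.0917 [-5.46134499e-01  3.52976311e-02  1.23627693e+00  3.04689751e-05
  1.86893437e+00  1.40965220e+00] [ 0.50967918 -0.26998343  0.2602625 ] [ 1.73995213e-04  9.81530654e-01 -1.91304162e-01  5.13372354e-04]
```

View pics/w1.png

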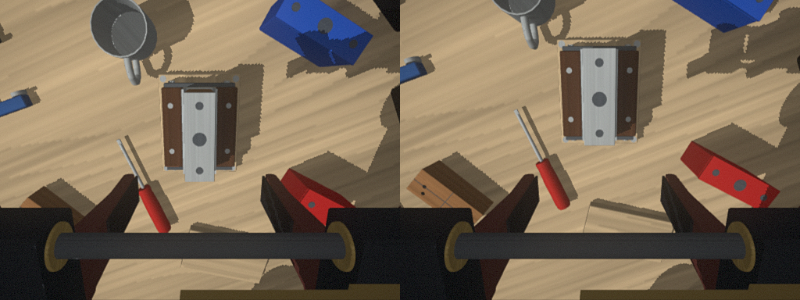

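Wrist views: former centred at (200,140) and (600,92), with the silver legs flush beside it. The measured centre is (556.8,-287.6) mm at -22.0°, within 1 mm from both places. Grasping the former now.

```bash
python3 - <<'E'
from bench import *
from h import *
p=[.5568,-.2876]
def S(t):
    s=state();print(t,round(s["time"],2),np.round(s["ee_pos"],4),np.round(s["ft_force"],1),"M",np.round(s["moment"],2),round(s["finger_gap"],4),np.round(s["finger_force"],1))
move_l(p+[.16],.2,q(-22));move_l(p+[.093],.1);S("down")
close();hold(.2);S("closed")
move_l(p+[.110],.04);S("lift1")
move_l(p+[.19],.08);S("lifted")
a=get_image("wrist");cv2.imwrite("pics/w2.png",a["frame"])
look(a,p,[(.068,.09),(.038,.052)])
E
```

```text
down 3.62 [ 0.5571 -0.2878  0.0938] [ 0.3 -0.2  0.8] M [0.06 0.03 0.03] 0.0881 0.0
closed 4.62 [ 0.5568 -0.2877  0.093 ] [-0.4 -0.8 -0.7] M [-0.06  0.02 -0.01] 0.0389 29.9
lift1 5.2 [ 0.5569 -0.2876  0.1102] [ 0.9  0.5 -2.9] M [0.04 0.04 0.  ] 0.0389 29.9
lifted 6.35 [ 0.5566 -0.2875  0.189 ] [-0.3 -0.7 -2.6] M [ 0.01 -0.03  0.02] 0.0389 29.9
(0.068, 0.09) 88 [ 608.7 -308.7] [47.6  8.2] 67.9 z 78.9
(0.038, 0.052) 4540 [ 565.2 -291. ] [122.1 111.4] -22.1 z 46.9
```

View pics/w2.png

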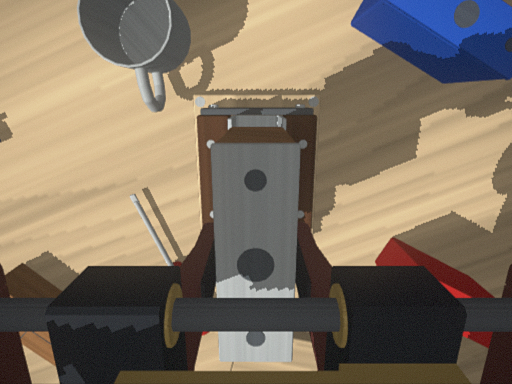

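The picture shows the former clear. The bracket stayed in the die, with its leg ends at (230,118) and (285,120) at z 79. On to the tray, then look at the block and bracket from the same relative pose.

```bash
python3 - <<'E'
from bench import *
from h import *
def S(t):
    s=state();print(t,round(s["time"],2),np.round(s["ee_pos"],4),np.round(s["ft_force"],1),round(s["finger_gap"],4),np.round(s["finger_force"],1))
t=[.535,.315]
move_l([.5568,-.2876,.215],.15)
move_l(t+[.215],.22,q(-6));S("over tray")
move_l(t+[.085],.15);move_l(t+[.0765],.04);S("low")
move_l(t+[.0745],.02);S("down")
gripper_open();hold(.2);move_l(t+[.19],.2);S("up")
im=get_image("top");w=cloud(im)
look(im,t,[(.08,.12)]);look(im,t,[(.025,.045)],.15)
np.savez("top1.npz",**im)
def view(c,yaw,h,bands,name):
    d=np.array([np.cos(np.radians(yaw)),np.sin(np.radians(yaw))])*.05
    move_to([c[0]-d[0],c[1]-d[1],h],q(yaw));hold(.2);a=get_image("wrist");look(a,c,bands);np.savez(name,**a)
view((.494,.014),24.2,.2,[(.035,.055)],"wblock.npz");S("block")
view((.557,-.2877),-22,.23,[(.068,.09),(.038,.052),(.01,.03)],"wbr.npz");S("die")
cv2.imwrite("pics/w3.png",np.hstack([cv2.resize(np.load(x)["frame"],(400,300)) for x in("wblock.npz","wbr.npz")]))
E
```

```text
over tray 9.61 [0.5352 0.3144 0.2151] [-0.7 -0.  -2.6] 0.039 29.9
low 10.98 [0.5348 0.3149 0.0762] [ 0.9  0.1 -2.6] 0.0392 29.9
down 11.23 [0.5353 0.315  0.0749] [ 0.4  0.1 -0.3] 0.0386 29.9
up 13.05 [0.5347 0.3148 0.1886] [-0.5 -0.6 -1.2] 0.0878 0.0
(0.08, 0.12) 290 [535.5 311.1] [117.1  40.9] -9.0 z 92.2
(0.025, 0.045) 441 [534.2 313.8] [200.1 152. ] -5.8 z 33.1
(0.035, 0.055) 6286 [492.4  14.7] [120.   48.1] 24.1 z 46.1
block 14.61 [ 0.4486 -0.0059  0.1998] [0.2 0.2 0.4] 0.0876 0.0
(0.068, 0.09) 1009 [ 556.7 -287.6] [120.2  48.1] -22.0 z 79.0
(0.038, 0.052) 7822 [ 556.5 -287.6] [140.2 111.2] -21.9 z 47.0
(0.01, 0.03) 6512 [ 556.5 -287.4] [159.9 126.3] -22.0 z 21.7
die 15.92 [ 0.5109 -0.2677  0.2304] [ 0.4 -0.5  0.6] 0.0877 0.0
```

View pics/w3.png

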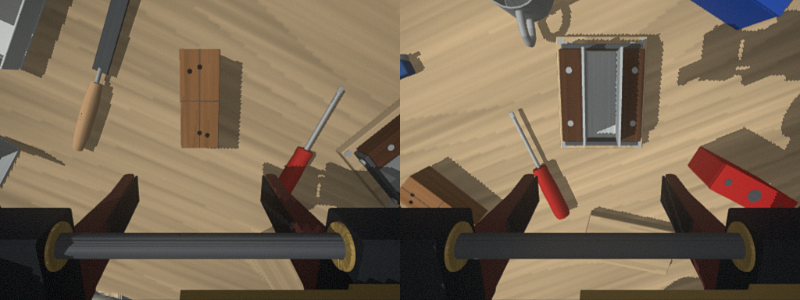

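The former stands upright in the tray, top z 92. The pictures show the bracket empty in the die at (603,92) and the block at (200,98). The wrist view reads bracket (556.7,-287.6) mm at -22.0° and block (492.4,14.7) mm at 24.1°. I'll grasp the bracket, lift it, and stop above the block for a check.

```bash
python3 - <<'E'
from bench import *
from h import *
def S(t):
    s=state();print(t,round(s["time"],2),np.round(s["ee_pos"],4),np.round(s["ft_force"],1),"M",np.round(s["moment"],2),round(s["finger_gap"],4),np.round(s["finger_force"],1))
p=[.5567,-.2876]; b=[.4924,.0147]
move_l(p+[.13],.2,q(-22));move_l(p+[.063],.1);hold(.1);S("down")
close();hold(.2);S("closed")
move_l(p+[.08],.03);S("lift1");move_l(p+[.165],.08);S("lifted")
a=get_image("wrist")
move_l(b+[.165],.2,q(24.1));move_l(b+[.105],.1);hold(.3);S("hover")
c=get_image("wrist");np.savez("wh.npz",**c);np.savez("wl.npz",**a);t=get_image("top");s=get_image("scene");np.savez("top2.npz",**t);np.savez("sc2.npz",**s)
for im in(c,t,s): look(im,b,[(.11,.13),(.035,.053)])
cv2.imwrite("pics/w4.png",np.hstack([cv2.resize(c["frame"],(400,300)),cv2.resize(s["frame"][130:280,190:390],(400,300))]))
E
```

```text
down 17.54 [ 0.5573 -0.2879  0.0643] [ 0.2  0.6 -0.1] M [ 0.07 -0.04  0.04] 0.0876 0.0
closed 18.44 [ 0.5567 -0.2877  0.063 ] [ 0.3 -0.1 -0.1] M [0.04 0.07 0.  ] 0.048 30.0
lift1 19.16 [ 0.5567 -0.2876  0.08  ] [-0.1 -1.3 -2.6] M [0.05 0.02 0.03] 0.0476 30.0
lifted 20.38 [ 0.5564 -0.2874  0.164 ] [-0.1 -0.6 -1.9] M [ 0.09  0.03 -0.01] 0.0478 30.0
hover 23.17 [0.4927 0.0147 0.1056] [-0.1 -0.2 -1. ] M [-0.05  0.02  0.02] 0.0481 30.0
(0.11, 0.13) 4517 [493.4  15.6] [120.4  66.9] 23.7 z 121.4
(0.035, 0.053) 140 [547.4  39.1] [46.8  0.5] -66.0 z 44.5
(0.11, 0.13) 26 [456.   -3.1] [47.6 36.9] -65.9 z 120.2
(0.035, 0.053) 9 [459.8 -24.5] [39.  14.2] -4.3 z 43.4
(0.11, 0.13) 112 [506.3  23. ] [98.8 65.4] 32.1 z 118.6
(0.035, 0.053) 122 [511.2   1.5] [124.7  43.5] 45.2 z 42.1
```

View pics/w4.png

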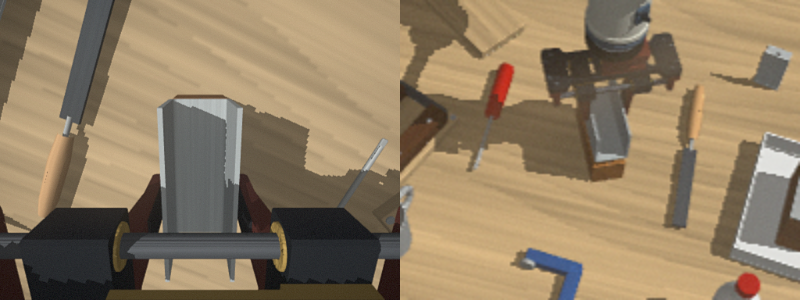

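The bracket hovers over the block, with the block's far edge visible at (200,96). I'll compare bracket and block ends numerically in the block frame.

```bash
python3 - <<'E'
from h import *
a=np.radians(24.1);R=np.array([[np.cos(a),np.sin(a)],[-np.sin(a),np.cos(a)]])
for n in("wblock","wh","sc2"):
    w=cloud(np.load(n+".npz")).reshape(-1,3)
    l=(w[:,:2]-[.4924,.0147])@R.T*1000;z=w[:,2]*1000
    near=(abs(l[:,0])<70)&(abs(l[:,1])<30)
    for nm,lo,hi in("blocktop",41,49),("base",60,67),("leg top",115,124):
        m=near&(z>lo)&(z<hi)
        if m.sum()<10: continue
        L=l[m]
        far=L[L[:,0]>L[:,0].max()-8] if n!="wblock" else L
        # end line yaw & corner positions
        ends=[L[(L[:,1]>k)&(L[:,1]<k+8)][:,0] for k in(-24,-4,16)]
        print(n,nm,m.sum(),"x",L[:,0].min().round(1),L[:,0].max().round(1),"y",L[:,1].min().round(1),L[:,1].max().round(1),"far y",far[:,1].min().round(1),far[:,1].max().round(1),"xmax by y",[e.max().round(1) if len(e) else None for e in ends],"z",np.median(z[m]).round(1))
    m=near&(z>110)&(z<125)
    for sg in(-1,1):
        k=m&(l[:,1]*sg>15)&(l[:,0]>10)&(abs(l[:,1])<26)
        if k.sum()>10: print("  leg",sg,"outer y at x bins",[ (lambda v: v.max().round(1) if len(v) else None)(l[k&(l[:,0]>x)&(l[:,0]<x+10)][:,1]*sg) for x in(20,30,40,50)])
E
```

```text
wblock blocktop 6285 x -60.0 60.0 y -24.1 24.0 far y -24.1 24.0 xmax by y [np.float64(59.9), np.float64(59.9), np.float64(59.8)] z 46.1
wh blocktop 123 x 59.9 60.4 y -23.4 23.2 far y -23.4 23.2 xmax by y [np.float64(60.4), np.float64(60.4), np.float64(60.4)] z 45.0
wh base 10919 x -59.7 61.2 y -23.6 23.5 far y -23.6 23.5 xmax by y [np.float64(61.1), np.float64(61.0), np.float64(61.2)] z 64.8
wh leg top 3388 x -59.1 61.3 y -29.9 30.0 far y -23.7 24.4 xmax by y [np.float64(61.3), None, np.float64(61.3)] z 121.5
  leg -1 outer y at x bins [np.float64(23.7), np.float64(23.9), np.float64(23.7), np.float64(23.7)]
  leg 1 outer y at x bins [np.float64(24.3), np.float64(24.4), np.float64(24.4), np.float64(24.4)]
sc2 blocktop 75 x -47.0 65.4 y -25.1 22.7 far y -24.0 22.7 xmax by y [np.float64(64.1), np.float64(63.5), np.float64(62.2)] z 43.7
sc2 base 323 x -50.8 64.3 y -24.1 21.8 far y -22.3 21.1 xmax by y [np.float64(63.7), np.float64(62.6), np.float64(61.7)] z 62.9
sc2 leg top 69 x -31.4 64.4 y -27.8 29.7 far y -24.5 23.6 xmax by y [np.float64(60.8), None, np.float64(62.9)] z 119.0
  leg -1 outer y at x bins [np.float64(24.1), np.float64(23.9), np.float64(23.6), np.float64(24.0)]
  leg 1 outer y at x bins [np.float64(23.4), np.float64(24.8), np.float64(22.2), np.float64(23.5)]
```

The bracket sits about 0.8 mm forward and 0.3 mm left of the block. I'll correct that, lower to contact, and re-measure before letting go.

```bash
python3 - <<'E'
from bench import *
from h import *
a=np.radians(24.1);R=np.array([[np.cos(a),np.sin(a)],[-np.sin(a),np.cos(a)]])
t=np.array([.4924,.0147])+R.T@[-.0008,-.0003]
def m(z,v): move_l([*t,z],v,q(24.1)); hold(.15); s=state(); print(round(s["time"],2),np.round(s["ee_pos"],4),np.round(s["ft_force"],1)); return s["ft_force"][2]
m(.0925,.05)
z=.0915
while z>.0878:
    if m(z,.02)>2.0: break
    z-=.0007
c=get_image("wrist");np.savez("wc.npz",**c)
w=cloud(c).reshape(-1,3);l=(w[:,:2]-[.4924,.0147])@R.T*1000;zz=w[:,2]*1000
n=(abs(l[:,0])<70)&(abs(l[:,1])<27)
for lo,hi in((5,43),(43,47.0),(47,53),(98,112)):
    k=n&(zz>lo)&(zz<hi)&(l[:,0]>20)
    if k.sum()>5: print(lo,k.sum(),"xmax",l[k,0].max().round(1),"y",l[k,1].min().round(1),l[k,1].max().round(1),"z",np.median(zz[k]).round(1))
cv2.imwrite("pics/w5.png",cv2.resize(c["frame"][90:290,150:350],(600,600)))
E
```

```text
23.87 [0.4919 0.0141 0.0927] [-1.  -0.5 -1. ]
24.27 [0.4918 0.0141 0.0916] [-0.1  0.1 -1.6]
24.67 [0.4918 0.0141 0.0908] [-1.2 -0.1 -1.8]
25.07 [0.4918 0.0141 0.0901] [ 1.   0.  -1.1]
25.47 [0.4919 0.0141 0.0899] [-1.6 -0.   3.4]
5 274 xmax 60.5 y -23.5 23.6 z 29.1
43 75 xmax 60.4 y -23.5 22.8 z 45.2
47 4344 xmax 60.5 y -23.7 23.8 z 49.2
98 1585 xmax 60.3 y -24.0 24.3 z 105.8
```

View pics/w5.png

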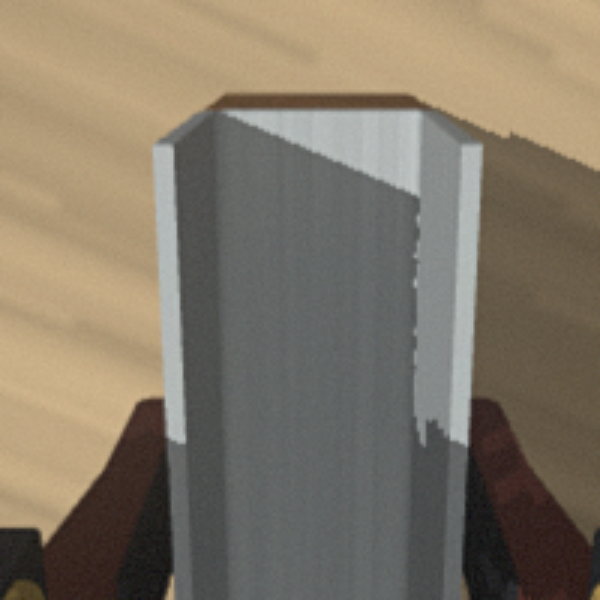

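The bracket is in contact and its far end is flush: both at 60.4–60.5 mm, with the block's front face (220–415,100) centred below it. Letting go and checking.

```bash
python3 - <<'E'
from bench import *
from h import *
gripper_open();hold(.2)
s=state();p=s["ee_pos"];print(s["finger_gap"],s["ft_force"].round(1) if hasattr(s["ft_force"],"round") else s["ft_force"])
move_l([p[0],p[1],.2],.12)
a=np.radians(24.1);R=np.array([[np.cos(a),np.sin(a)],[-np.sin(a),np.cos(a)]])
d=R.T@[-.05,0]
move_l([.4924+d[0],.0147+d[1],.25],.15,q(24.1));hold(.2);c=get_image("wrist")
look(c,(.4924,.0147),[(.095,.115),(.046,.054),(.01,.044)])
w=cloud(c).reshape(-1,3);l=(w[:,:2]-[.4924,.0147])@R.T*1000;zz=w[:,2]*1000
n=(abs(l[:,0])<70)&(abs(l[:,1])<30)
for lo,hi in((8,46.5),(46.5,52),(98,112)):
    k=n&(zz>lo)&(zz<hi)
    if k.sum()>5: print(lo,"x",l[k,0].min().round(1),l[k,0].max().round(1),"y",l[k,1].min().round(1),l[k,1].max().round(1))
move_to([.35,-.2,.3],q(0))
t=get_image("top");s=get_image("scene")
look(t,(.535,.315),[(.08,.12)]);look(t,(.4924,.0147),[(.095,.115)])
cv2.imwrite("pics/w6.png",np.vstack([cv2.resize(t["frame"][100:292],(720,270)),cv2.resize(s["frame"][100:292],(720,270))]))
print(state()["time"])
E
```

```text
0.08781641967843659 [-0.2 -0.7  0. ]
(0.095, 0.115) 1062 [492.7  14.9] [119.9  48.1] 24.1 z 105.9
(0.046, 0.054) 4297 [492.2  14.7] [119.8  42.2] 24.1 z 49.2
46.5 x -60.1 59.7 y -21.0 21.2
98 x -59.3 60.3 y -24.0 24.1
(0.08, 0.12) 612 [536.  313.2] [116.   41.9] -6.1 z 92.5
(0.095, 0.115) 105 [492.2  12.8] [118.3  48.1] 24.2 z 103.8
29.4333
```

View pics/w6.png

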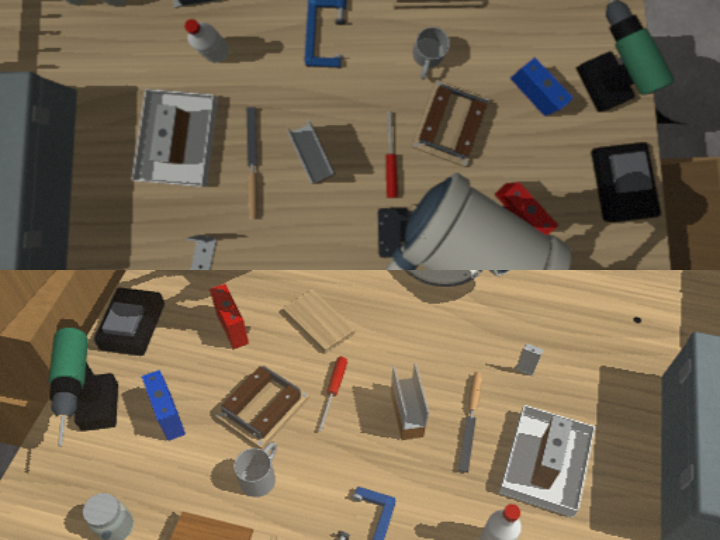

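The bracket stands on the block at (410,400), the former is in the tray at (550,455), and the die is empty. Nothing else has moved. Handing in.

```bash
python3 -c "
from bench import *
print(job_done())"
```

```text
the job is handed in; nothing more can be done
None
```

The job is handed in after about 29.5 s: the former stands in the white tray, and the bracket sits base down on the drilling block, flush to within about 0.5 mm as measured, with nothing else on the bench moved.

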